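# Find the hidden catch of the watchmaker's keepsafe box and open its drawer

## Robot

A 7-joint arm with a two-finger parallel gripper is mounted at the origin on the work surface. World frame = base frame: x ahead of the robot, y to its left, z up, the work surface at z = 0. Lengths are in m, angles in rad, forces in N, time in s.
With the tool pointing down it reaches from about 0.4 to 0.9 m from the base axis. Payload 5.5 kg.
Tool frame: the origin (TCP) lies at the very end of the fingers, on their centre line; the grasp point (between the pads) lies 19 mm behind it (env.grasp_offset is the distance from the TCP to the grasp point, in m); z points along the fingers, y is the line along which they close (so a half turn about z gives the same grasp; the last joint's range is limited). The gripper opens to 92 mm and grips with 3 to 60 N. Pads are 19 mm wide; open, the fingers measure 130 mm over their backs; the gripper's body (75 mm by 190 mm) begins 47 mm behind the grasp point.
Start: joints at [-1.059, 0.501, -0.427, 1.55, 0.221, 1.138, -0.21], TCP at [0.16, 0.63, 0.227] pointing down, gripper open.
Joint ranges: [-2.88, 2.88], [-0.31, 2.03], [-1.54, 1.56], [0.2, 2.42], [-1.41, 4.55], [0.19, 2.02], [-2.57, 2.57]. Speed limits (rad/s): [2.57, 2.57, 3.14, 3.14, 3.14, 3.14, 3.14].

## Interface

Orientations are given as a rotation vector (axis times angle).
In Python, from plant import env gives the robot as it stands.
- The arm moves only by the shell command python3 -m handwheel 'ROWS' [FORCE]. ROWS is JSON, one flat list of numbers, 7 for each row, row after row: the turn, a rotation vector about the tool's x, y, z normalised to -1 to 1, where 1 is pi/2 rad, then the shift along the tool's x, y, z normalised to -1 to 1, where 1 is 0.06 m, then the gripper command: -1 is fully open, 1 is shut, values between are in proportion. In form: [rx, ry, rz, tx, ty, tz, fingers, rx, ry, rz, tx, ty, tz, fingers, ...]. A call has 1 to 8 rows; each row shifts and turns the commanded pose from where the row before left it, along the tool's axes as they then stand; what a row does not reach is not made up. A row lasts 1/8 s, in which the tool goes at most 62.5 mm and 10.7 degrees, less where a joint would pass 70% of its speed; a pose out of reach is approached as far as the arm can. A call with a number of a shift or a turn outside -1 to 1 is refused whole. A call with a gripper value outside its range is refused whole. The fingers move at their own pace and stop on an object; FORCE is the grip in N (left out, the last holds). Time passes only in rows, so rows that do not move let the fingers close. It gives the time, the measured TCP pose, the force, the opening and the grip force at its end, in the units of the state.
- env.state(): the state, without advancing time (a new reading comes with each control period).
- env.get_image(name): name is "scene" or "top" or "wrist"; returns the picture (420x560x3 uint8, blue, green, red); there is no depth.
- env.camera_info(name): a dict with "fx", "fy", "cx", "cy" (pixels), "k1" (the pictures are not rectified: a ray, as slopes to the right and down, at radius r is drawn at 1 + k1 r^2 times it, then the intrinsics apply), "pose" (4x4, takes a point from camera to world coordinates). Camera axes: x right, y up, looking along -z (the intrinsics and any distortion apply to the point x, -y, -z); pixel columns grow to the right and rows downward; lengths in m; the calibration is good to about 2 mm. A picture is of the moment at which its call begins: read the wrist's pose just before it. camera_info takes no time and is no camera call; for the wrist camera it gives the pose at the moment of the call.
- env.close_job(): hands the job in; it is judged then, once.
The state is a dict: "t": time; "joint_positions": joint angles; "qd": joint speeds; "joint_efforts": joint torques, N m; "tool_pos": TCP position; "tcp_rot": TCP orientation; "wrist_force": force on the tool from outside, world axes, zero at the start; "moment": the same for the moment, N m; "finger_gap": opening from 0.0 (shut) to 1.0 (fully open); "finger_force": force on a finger pad.
Only numpy, scipy, OpenCV 4.12 (cv2) and the standard library are available. Lean on these libraries where they do the work, as an engineer would, in place of code of your own. Each camera call takes 0.05 s, during which the arm holds its last target. There are 200 camera calls.

## Task

The customer's watch is kept in the secret drawer of the low wooden box on the cutting mat. Feel along the groove behind the box's front edge until your shut fingertips drop into the hidden recess, press the catch at its bottom so that the drawer springs ajar, then hook the drawer's front board and draw it out all the way to its stop. Leave the watch lying in its pocket in the drawer, and leave the other things on the box and bench where they are.

Things in the scene. Friction and masses are not known exactly. Their poses are not given: they have to be found in the camera images.
- chest: low fixed wooden box, 200 deep (x), 400 wide (y), 80 high, on a 3 mm mat. Origin: centre of its underside; own +x from its front (robot's side) to its back, +y to the left. In its top a groove runs along y: own x = -92 to -40, y = -100 to 100, 8 deep, between an 8 mm wide front lip and the deck. The drawer is in its front
- groove_left (a point): left (+y) end of the groove, middle of its floor: own x = -66, y = 100, z = 72 in the box's frame. Somewhere along the groove, centred within 50 mm of its middle and given by no reading, is the recess: 56 long, as wide as the groove, square walls, bottom 10 mm below the groove's floor
- groove_right (a point): right (-y) end of the groove, middle of its floor: own x = -66, y = -100, z = 72 in the box's frame. Shut fingertips slid along the floor with a light downward push drop into the recess, and meet its end wall if slid on. The recess's bottom is the catch, of the same wood
- catch (a joint): how far the catch (the recess's bottom plate) is pressed down, in m: 0 at rest, 0.007 fully down. Sprung: about 3 N to start, 6 N fully down; it comes back up when let go. Beyond about 0.0045 it lets the drawer go
- drawer (a joint): how far the hidden drawer is out of the box's front, along the box's own -x, in m: 0 shut and latched, 0.135 at its stop. Let go by the catch, it springs ajar to 0.062 to 0.075; from there it slides freely (friction about 1 N, slightly damped) and stays where it is left
- drawer_lip (a point): middle of the top edge of the drawer's front board: 10 thick, 281 wide, no handle, flush with the box when shut, top 49 mm above the table. Behind the board is open space 62 deep, its floor 37 mm below the lip; ajar, at least 50 of it is open from above. A fingertip put down there can draw the drawer out by the board's back
- pocket (a point): centre of the floor of the watch's shallow square pocket in the drawer (48 inside, walls 9 high); moves with the drawer, 95 mm behind the lip
- watch_center (a point): centre of the customer's watch, a steel disc with black dial, 42 across, 11 high, lying in the pocket; out of sight while the drawer is shut
- old_watch: old watch head, steel disc with grey dial, 38 across, 10 high, on the deck of the wooden box near its left end; origin at the centre of its underside; a bystander
- dish: shallow white plastic parts dish, 90 across, 18 high, on the deck of the wooden box behind the groove; origin at the centre of its underside; a bystander
- jar: small clear jar with white cap, 34 across, 38 high, on the deck of the wooden box near its right end; origin at the centre of its underside; a bystander
- loupe: black eyepiece loupe, 34 across, 32 high, on the mat beside where the drawer comes out; origin at the centre of its underside; a bystander
- tweezers: steel tweezers lying on the mat, about 135 long, 6 high; origin at the centre of its underside; a bystander
- driver: small brass screwdriver lying on the mat, 98 long, 12 wide, 10 high; origin at the centre of its underside; a bystander
- pliers: pliers with red handles lying on the mat, 155 long, 14 high; origin at the centre of its underside; a bystander

How it is judged:
By the outcome, as a careful person would: the job done as asked, in the order asked, and still so for the second after the job is handed in, with the robot touching nothing.
It also fails if it takes over 48 s, if anything falls off the work surface, if the arm or the gripper's body presses on something with over 40 N, if the wrist force passes 120 N, or if a joint passes its speed limit or range.

## Working session

There is one attempt and no reset: what is moved stays moved. The work goes in short steps, Python scripts to look and compute and a shell command to move; the robot and the scene stay as the last step left them, time stands still between calls to the robot, and variables do not carry over. Pictures are saved under pics/ and viewed, at most 10 in all, crops included, and the job is handed in when it is done.

```bash
mkdir -p pics; ls; python3 - <<'E'
from plant import env
import cv2,numpy as np
for n in("top","scene"):
    cv2.imwrite(f"pics/{n}1.png",env.get_image(n)); c=env.camera_info(n); print({k:(np.round(v,4).tolist()) for k,v in c.items()})
s=env.state();print(s)
E
```

```text
pics
{'fx': 543.4515, 'fy': 543.4515, 'cx': 284.6951, 'cy': 210.0436, 'k1': -0.073, 'pose': [[0.0035, 0.9903, -0.1388, 0.4066], [-1.0, 0.0024, -0.0081, 0.0063], [-0.0077, 0.1388, 0.9903, 1.4098], [0.0, 0.0, 0.0, 1.0]]}
{'fx': 391.1842, 'fy': 391.1842, 'cx': 272.4425, 'cy': 215.2598, 'k1': 0.0252, 'pose': [[0.5118, -0.5076, 0.693, 1.3422], [0.859, 0.2921, -0.4204, -0.4159], [0.011, 0.8105, 0.5856, 0.6886], [0.0, 0.0, 0.0, 1.0]]}
{'t': 0.1, 'joint_positions': array([-1.05883021,  0.50177442, -0.42679769,  1.5513298 ,  0.22078809,
        1.13831629, -0.21028436]), 'qd': array([ 0.00081296, -0.00217269, -0.00028998, -0.00184906, -0.00020632,
        0.00129238,  0.00071817]), 'joint_efforts': array([-1.17123834e-02, -5.67858338e+01, -5.83849311e+00, -2.79913008e+01,
       -6.90071192e-02,  2.39683245e-02,  6.53092002e-06]), 'tool_pos': array([0.15992012, 0.62936701, 0.22577498]), 'tcp_rot': array([-3.89644223e-01, -3.11704152e+00,  2.75511022e-03]), 'wrist_force': array([-0.43528253,  1.01236813,  1.20305988]), 'moment': array([ 0.01331637, -0.01557915,  0.01770277]), 'finger_force': 0.0, 'finger_gap': 0.9962265393828839}
```

View pics/top1.png

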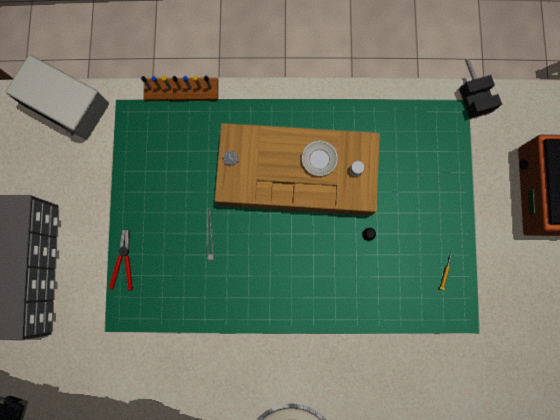

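View pics/scene1.png

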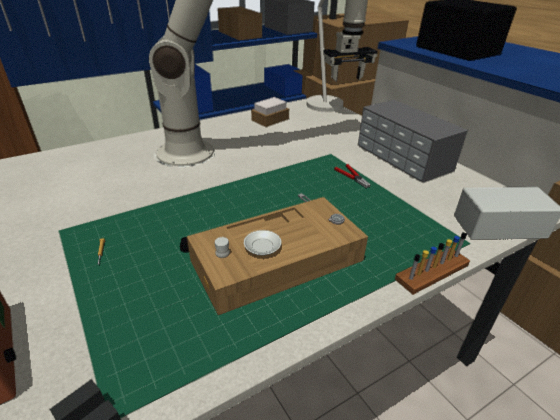

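The top view shows the box with its top corners near (221,125), (380,133), (377,212) and (216,205). The groove spans about (256,181) to (338,206), the loupe is at (369,234) and the tweezers at (210,235). I'll zoom in for corners.

```bash
python3 - <<'E'
import cv2
i=cv2.imread("pics/top1.png")[115:245,205:395]
cv2.imwrite("pics/crop1.png",cv2.resize(i,None,fx=4,fy=4,interpolation=cv2.INTER_CUBIC))
E
```

```text
(no output)
```

View pics/crop1.png

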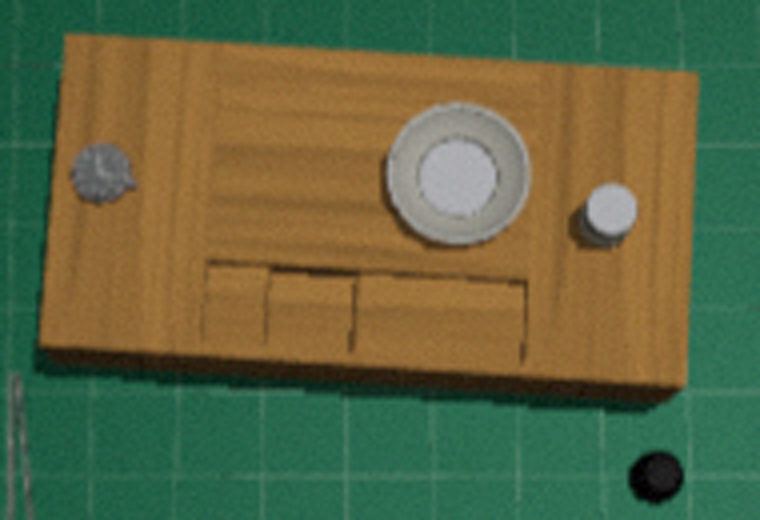

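The crop shows the box's top corners at (66,35), (698,73), (686,388) and (40,347). The groove runs from x≈204 to 526, with a darker section at 266–352 that is probably the recess. The loupe is at (656,477).

```bash
cat > h.py <<'E'
from plant import env
import numpy as np, cv2
from scipy.optimize import least_squares
from scipy.spatial.transform import Rotation as R
def ray(c,uv):
    K=np.array([[c['fx'],0,c['cx']],[0,c['fy'],c['cy']],[0,0,1.]])
    x,y=cv2.undistortPoints(np.array([[uv]],float),K,np.array([c['k1'],0,0,0.]))[0,0]
    P=np.array(c['pose']);return P[:3,3],P[:3,:3]@np.array([x,-y,-1])
def onz(c,uv,z):
    o,d=ray(c,uv);return (o+d*(z-o[2])/d[2])[:2]
E
python3 - <<'E'
from h import *
c=env.camera_info("top")
q=lambda u,v:((u+.5)/4-.5+205,(v+.5)/4-.5+115)
W=np.array([onz(c,q(*p),.083) for p in [(66,35),(698,73),(686,388),(40,347)]])
L=np.array([[.1,.2],[.1,-.2],[-.1,-.2],[-.1,.2]])
rot=lambda a:np.array([[np.cos(a),-np.sin(a)],[np.sin(a),np.cos(a)]])
s=least_squares(lambda p:(L@rot(p[2]).T+p[:2]-W).ravel(),[.5,0,0]);p=s.x
print("pose",p,"res mm",s.fun*1e3)
loc=lambda w:(w-p[:2])@rot(p[2])
for n,px,z in [("gl back",(206,262),.083),("gr back",(526,280),.083),("gr front",(523,362),.083),("rec L",(266,342),.075),("rec Lb",(268,268),.075),("rec R",(352,352),.075),("rec Rb",(356,274),.075),("loupe",(656,477),.03),("jar",(612,208),.12),("dish",(458,174),.1),("old",(102,173),.093)]:
    print(n,np.round(1e3*loc(onz(c,q(*px),z))))
S=env.state();Rt=R.from_rotvec(S['tcp_rot']);print(np.round(Rt.as_matrix(),3))
for y in (.085,.035,-.085): print(y, rot(p[2])@[-.066,y]+p[:2])
E
```

```text
pose [ 0.70155558 -0.01483017 -0.06068767] res mm [-0.19463021 -0.04705123 -0.35119426 -0.1743043   0.47016092  0.03785393
  0.07566355  0.1835016 ]
gl back [-40. 101.]
gr back [-39. -98.]
gr front [-91. -99.]
rec L [-87.  61.]
rec Lb [-40.  63.]
rec R [-90.   7.]
rec Rb [-40.   7.]
loupe [-151. -191.]
jar [   1. -145.]
dish [ 21. -52.]
old [ 10. 169.]
[[-0.969  0.246 -0.001]
 [ 0.246  0.969 -0.002]
 [ 0.    -0.002 -1.   ]]
0.085 [0.64083237 0.07401628]
0.035 [0.63779984 0.02410832]
-0.085 [ 0.63052179 -0.09567076]
```

The box pose fits to within 0.5 mm: (0.7016, -0.0148), yaw -0.061. I'll shut the fingers, align the tool with the box and travel to the left part of the groove.

```bash
cat >> h.py <<'E'
p=np.array([.70156,-.01483,-.06069])
rot=lambda a:np.array([[np.cos(a),-np.sin(a)],[np.sin(a),np.cos(a)]])
def where():
    s=env.state();w=s['tool_pos'];l=(w[:2]-p[:2])@rot(p[2]);M=R.from_rotvec(s['tcp_rot']).as_matrix()
    print("t %.2f box xy mm"%s['t'],np.round(l*1e3,1),"z %.1f"%(w[2]*1e3),"yaw err deg %.2f"%np.degrees(np.arctan2(-M[0,1],M[1,1])-p[2]),"tilt",np.round(M[:2,2],3),"F",np.round(s['wrist_force'],1),"gap %.2f"%s['finger_gap'])
E
python3 -m handwheel '[0,0,-0.06,0,0,0,1, 0,0,-0.06,0,0,0,1, 0,0,0,-0.66,-0.68,0,1, 0,0,0,-0.66,-0.68,0,1, 0,0,0,-0.66,-0.68,0,1, 0,0,0,-0.66,-0.68,0,1, 0,0,0,-0.66,-0.68,0,1, 0,0,0,-0.66,-0.68,0,1]' 10; python3 -c "
from h import *; where()"
```

```text
t: 1.1
tool_pos: [0.3833, 0.3695, 0.2265]
tcp_rot: [-0.095, -3.14, 0.0]
wrist_force: [0.5, -0.0, 0.3]
finger_gap: 0.178
finger_force: 0.0
t 1.10 box xy mm [-340.9  364.4] z 226.5 yaw err deg 0.02 tilt [-0. -0.] F [ 0.5 -0.   0.3] gap 0.18
```

```bash
python3 -m handwheel '[0,0,0,-0.65,-0.69,0,1, 0,0,0,-0.65,-0.69,0,1, 0,0,0,-0.65,-0.69,0,1, 0,0,0,-0.65,-0.69,0,1, 0,0,0,-0.65,-0.69,0,1, 0,0,0,-0.65,-0.69,0,1, 0,0,0,-0.65,-0.69,0,1, 0,0,0,0,0,0.5,1]'; python3 -c "
from h import *; where()"
```

```text
t: 2.1
tool_pos: [0.642, 0.0587, 0.198]
tcp_rot: [0.108, 3.134, -0.004]
wrist_force: [-1.1, 1.0, -1.7]
finger_gap: 0.009
finger_force: 0.0
t 2.10 box xy mm [-63.9  69.8] z 198.0 yaw err deg -0.49 tilt [ 0.006 -0.003] F [-1.1  1.  -1.7] gap 0.01
```

```bash
python3 -m handwheel '[0,0,0,0.03,0.06,0.7,1, 0,0,0,0,0,0.7,1, 0,0,0,0,0,0.3,1, 0,0,0,0,0,0.1,1, 0,0,0,0,0,0,1]'; python3 -c "
from h import *; where()"
```

```text
t: 2.72
tool_pos: [0.6367, 0.0694, 0.0896]
tcp_rot: [0.095, 3.139, 0.0]
wrist_force: [-0.6, -0.8, 0.5]
finger_gap: 0.002
finger_force: 0.0
t 2.73 box xy mm [-69.9  80.2] z 89.6 yaw err deg 0.02 tilt [0.001 0.   ] F [-0.6 -0.8  0.5] gap 0.00
```

```bash
python3 -m handwheel '[0,0,0,-0.065,-0.1,0,1, 0,0,0,0,0,0,1, 0,0,0,0,0,0.15,1, 0,0,0,0,0,0.06,1, 0,0,0,0,0,0.03,1, 0,0,0,0,0,0.02,1, 0,0,0,0,0,0,1]'; python3 -c "
from h import *; where()"
```

```text
t: 3.6
tool_pos: [0.6389, 0.0631, 0.0753]
tcp_rot: [-0.094, -3.139, 0.001]
wrist_force: [-7.6, -1.1, 17.3]
finger_gap: 0.001
finger_force: 8.9
t 3.60 box xy mm [-67.2  74. ] z 75.3 yaw err deg 0.03 tilt [-0.001 -0.001] F [-7.6 -1.1 17.3] gap 0.00
```

```bash
python3 -m handwheel '[0,0,0,0,0,-0.012,1, 0,0,0,0,-0.06,0,1, 0,0,0,0,-0.06,0,1, 0,0,0,0,-0.06,0,1, 0,0,0,0,-0.06,0,1, 0,0,0,0,-0.06,0,1, 0,0,0,0,-0.06,0,1, 0,0,0,0,0,0,1]'; python3 -c "
from h import *; where()"
python3 -m handwheel '[0,0,0,0,-0.05,0,1, 0,0,0,0,-0.05,0,1, 0,0,0,0,-0.05,0.01,1, 0,0,0,0,-0.05,0.01,1, 0,0,0,0,-0.05,0.01,1, 0,0,0,0,0,0,1]'; python3 -c "
from h import *; where()"
```

```text
t: 4.6
tool_pos: [0.6376, 0.0406, 0.0732]
tcp_rot: [-0.096, -3.139, 0.001]
wrist_force: [-0.1, -0.5, -0.1]
finger_gap: 0.0
finger_force: 0.0
t 4.60 box xy mm [-67.2  51.4] z 73.2 yaw err deg -0.03 tilt [-0.001 -0.001] F [-0.1 -0.5 -0.1] gap 0.00
t: 5.35
tool_pos: [0.6372, 0.026, 0.0719]
tcp_rot: [-0.096, -3.14, 0.0]
wrist_force: [0.5, 0.6, -0.5]
finger_gap: 0.008
finger_force: 0.0
t 5.35 box xy mm [-66.7  36.9] z 71.9 yaw err deg -0.01 tilt [-0. -0.] F [ 0.5  0.6 -0.5] gap 0.01
```

The fingertips have dropped below the groove floor with no force on them, so I'm in the recess. Now press the catch.

```bash
python3 -m handwheel '[0,0,0,0,-0.03,0.06,1, 0,0,0,0,0,0.05,1, 0,0,0,0,0,0,1]'; python3 -c "
from h import *; where()"
python3 -m handwheel '[0,0,0,0,0,0.03,1, 0,0,0,0,0,0.03,1, 0,0,0,0,0,0.03,1, 0,0,0,0,0,0.03,1, 0,0,0,0,0,0,1]'; python3 -c "
from h import *; where()"
```

```text
t: 5.72
tool_pos: [0.637, 0.0247, 0.0652]
tcp_rot: [-0.095, -3.14, 0.0]
wrist_force: [-0.7, 0.2, 0.5]
finger_gap: 0.01
finger_force: 0.0
t 5.72 box xy mm [-66.8  35.6] z 65.2 yaw err deg 0.03 tilt [-0. -0.] F [-0.7  0.2  0.5] gap 0.01
t: 6.35
tool_pos: [0.6372, 0.0249, 0.0584]
tcp_rot: [0.095, 3.14, 0.0]
wrist_force: [-1.8, -0.7, 4.5]
finger_gap: 0.003
finger_force: 2.3
t 6.35 box xy mm [-66.6  35.7] z 58.4 yaw err deg 0.03 tilt [0. 0.] F [-1.8 -0.7  4.5] gap 0.00
```

```bash
python3 -m handwheel '[0,0,0,0,0,-0.3,1, 0,0,0,0,0,-0.5,1, 0,0,0,0,0,-0.7,1, 0,0,0,0,0,-0.8,1, 0,0,0,0,0.8,-0.3,1, 0,0,0,0,0.8,-0.3,1, 0,0,0,0,0,0,1]'; python3 - <<'E'
from h import *; where()
for n in("top","wrist"):
    i=env.get_image(n)
    if n=="top": i=cv2.resize(i[115:265,195:395],None,fx=4,fy=4,interpolation=cv2.INTER_CUBIC)
    cv2.imwrite(f"pics/{n}2.png",i)
E
```

```text
t: 7.22
tool_pos: [0.6432, 0.1281, 0.2354]
tcp_rot: [0.081, 3.137, 0.008]
wrist_force: [-0.7, -0.1, -0.0]
finger_gap: 0.007
finger_force: 0.0
t 7.22 box xy mm [-66.9 139.1] z 235.4 yaw err deg 0.51 tilt [0.004 0.005] F [-0.7 -0.1 -0. ] gap 0.01
```

View pics/top2.png

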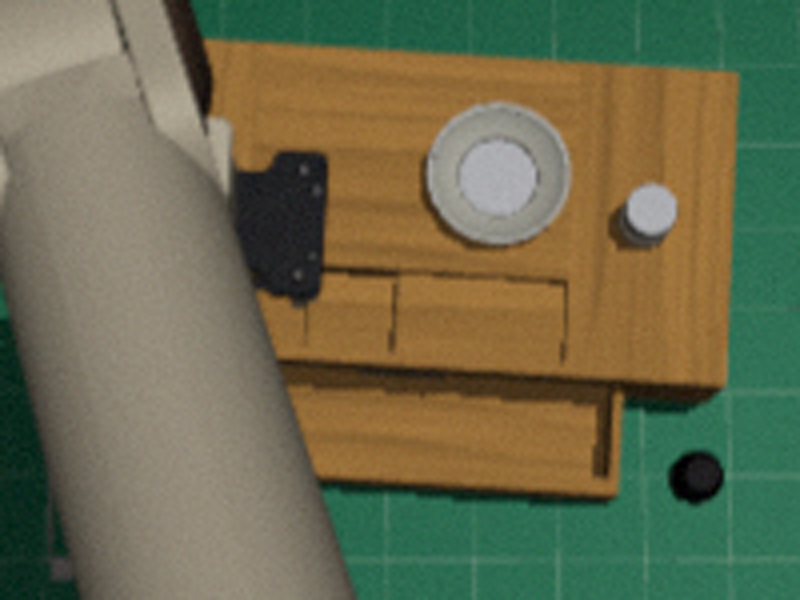

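View pics/wrist2.png

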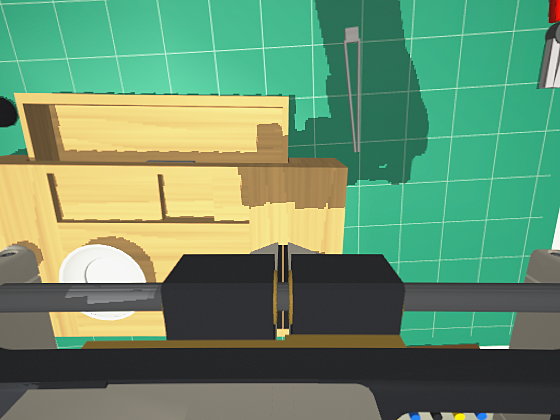

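The drawer is ajar. Its front board's outer right corner is at about (616,497) in the top crop, and the board's inner edge is around row 478. The dish and jar look undisturbed.

```bash
python3 - <<'E'
from h import *
where(); c=env.camera_info("top")
q=lambda u,v:((u+.5)/4-.5+195,(v+.5)/4-.5+115)
for px in [(616,497),(400,487),(605,478),(400,470)]: print(px,np.round(1e3*((onz(c,q(*px),.049)-p[:2])@rot(p[2])),1))
c=env.camera_info("wrist")
for px in [(20,96),(285,96),(52,105),(280,107)]: print("w",px,np.round(1e3*((onz(c,px,.049)-p[:2])@rot(p[2])),1))
E
```

```text
t 7.33 box xy mm [-66.8 132.2] z 233.0 yaw err deg 0.12 tilt [ 0.001 -0.   ] F [-0.2 -1.1 -0.6] gap 0.00
(616, 497) [-168.8 -139.1]
(400, 487) [-171.1   -3.4]
(605, 478) [-157.3 -131.6]
(400, 470) [-160.4   -2.7]
w (20, 96) [-163.5 -135.8]
w (285, 96) [-165.3  135.9]
w (52, 105) [-155.1 -105.5]
w (280, 107) [-154.5  130.7]
```

```bash
python3 -m handwheel '[0,0,0,0.38,-0.73,0.3,1, 0,0,0,0.38,-0.73,0.3,1, 0,0,0,0.38,-0.73,0.3,1, 0,0,0,0,0,0.6,1, 0,0,0,0,0,0.3,1, 0,0,0,0,0,0,1, 0,0,0,0,0,0,1]'; python3 -c "
from h import *; where()"
```

```text
t: 8.2
tool_pos: [0.5677, -0.0059, 0.1251]
tcp_rot: [0.093, 3.139, 0.0]
wrist_force: [0.6, 0.3, 1.3]
finger_gap: 0.001
finger_force: 0.0
t 8.20 box xy mm [-134.2    0.8] z 125.1 yaw err deg 0.07 tilt [0.001 0.   ] F [0.6 0.3 1.3] gap 0.00
```

```bash
python3 -m handwheel '[0,0,0,0,0,0.4,1, 0,0,0,0,0,0.4,1, 0,0,0,0,0,0.3,1, 0,0,0,0,0,0.3,1, 0,0,0,0,0,0.2,1, 0,0,0,0,0,0,1, 0,0,0,0,0,0,1]'; python3 -c "
from h import *; where()"
```

```text
t: 9.07
tool_pos: [0.5672, -0.0064, 0.0286]
tcp_rot: [0.095, 3.139, 0.0]
wrist_force: [-0.0, -1.1, -0.2]
finger_gap: 0.007
finger_force: 0.0
t 9.07 box xy mm [-134.6    0.3] z 28.6 yaw err deg 0.03 tilt [0.001 0.   ] F [-0.  -1.1 -0.2] gap 0.01
```

```bash
python3 -m handwheel '[0,0,0,0.1,0,0,1, 0,0,0,0.1,0,0,1, 0,0,0,0.1,0,0,1, 0,0,0,0.1,0,0,1, 0,0,0,0.12,0,0,1, 0,0,0,0.12,0,0,1, 0,0,0,0.12,0,0,1, 0,0,0,0.12,0,0,1]'; python3 -c "
from h import *; where()"
python3 -m handwheel '[0,0,0,0.1,0,0,1, 0,0,0,0.1,0,0,1, 0,0,0,0.08,0,0,1, 0,0,0,0.06,0,0,1, 0,0,0,0.05,0,0,1, 0,0,0,0,0,0,1]'; python3 -c "
from h import *; where()"
```

```text
t: 10.07
tool_pos: [0.5135, -0.0032, 0.0282]
tcp_rot: [0.095, 3.14, 0.0]
wrist_force: [2.0, 0.1, 0.5]
finger_gap: 0.007
finger_force: 0.7
t 10.07 box xy mm [-188.4    0.2] z 28.2 yaw err deg 0.02 tilt [0. 0.] F [2.  0.1 0.5] gap 0.01
t: 10.82
tool_pos: [0.4913, -0.0018, 0.0284]
tcp_rot: [0.095, 3.139, 0.0]
wrist_force: [3.1, 0.7, -1.7]
finger_gap: 0.003
finger_force: 1.5
t 10.82 box xy mm [-2.107e+02  2.000e-01] z 28.4 yaw err deg 0.02 tilt [0.001 0.   ] F [ 3.1  0.7 -1.7] gap 0.00
```

```bash
python3 -m handwheel '[0,0,0,0.04,0,0,1, 0,0,0,0.04,0,0,1, 0,0,0,0,0,0,1]'; python3 -c "
from h import *; where()"; python3 -m handwheel '[0,0,0,0.03,0,0,1, 0,0,0,0.03,0,0,1, 0,0,0,0,0,0,1]'; python3 -c "
from h import *; where()"
```

```text
t: 11.2
tool_pos: [0.4913, -0.0018, 0.0293]
tcp_rot: [0.095, 3.13, 0.001]
wrist_force: [12.7, -0.7, -8.4]
finger_gap: 0.004
finger_force: 6.0
t 11.20 box xy mm [-210.6    0.3] z 29.3 yaw err deg -0.00 tilt [0.01  0.001] F [12.7 -0.7 -8.4] gap 0.00
t: 11.58
tool_pos: [0.4913, -0.0017, 0.03]
tcp_rot: [0.095, 3.124, 0.002]
wrist_force: [18.7, -2.4, -12.3]
finger_gap: 0.006
finger_force: 9.3
t 11.57 box xy mm [-210.7    0.4] z 30.0 yaw err deg -0.02 tilt [0.016 0.001] F [ 18.7  -2.4 -12.3] gap 0.01
```

It's at the stop: the position is stalled and the force is rising. Back off the board, lift away and look.

```bash
python3 -m handwheel '[0,0,0,-0.1,0,0,1, 0,0,0,-0.1,0,0,1, 0,0,0,-0.1,0,0,1, 0,0,0,0,0,0,1, 0,0,0,0,0,-0.3,1, 0,0,0,0,0,-0.6,1, 0,0,0,0,0,-0.8,1, 0,0,0,0,0,-0.8,1]'; python3 -m handwheel '[0,0,0,0,0.6,-0.8,1, 0,0,0,0,0.9,0,1, 0,0,0,0,0.9,0,1, 0,0,0,0,0.9,0,1, 0,0,0,0,0.9,0,1, 0,0,0,0,0.5,0,1, 0,0,0,0,0,0,1, 0,0,0,0,0,0,1]'; python3 - <<'E'
from h import *; where()
i=env.get_image("top")[105:285,195:415]
cv2.imwrite("pics/top3.png",cv2.resize(i,None,fx=3.3,fy=3.3,interpolation=cv2.INTER_CUBIC))
E
```

```text
t: 12.58
tool_pos: [0.4991, -0.0024, 0.1792]
tcp_rot: [-0.094, -3.138, 0.0]
wrist_force: [0.5, -0.8, 0.3]
finger_gap: 0.001
finger_force: 0.0
t: 13.58
tool_pos: [0.5169, 0.2777, 0.2256]
tcp_rot: [-0.095, -3.139, 0.003]
wrist_force: [0.4, -0.5, 0.9]
finger_gap: 0.008
finger_force: 0.0
t 13.57 box xy mm [-202.1  280.8] z 225.6 yaw err deg -0.00 tilt [-0.001 -0.002] F [ 0.4 -0.5  0.9] gap 0.01
```

View pics/top3.png

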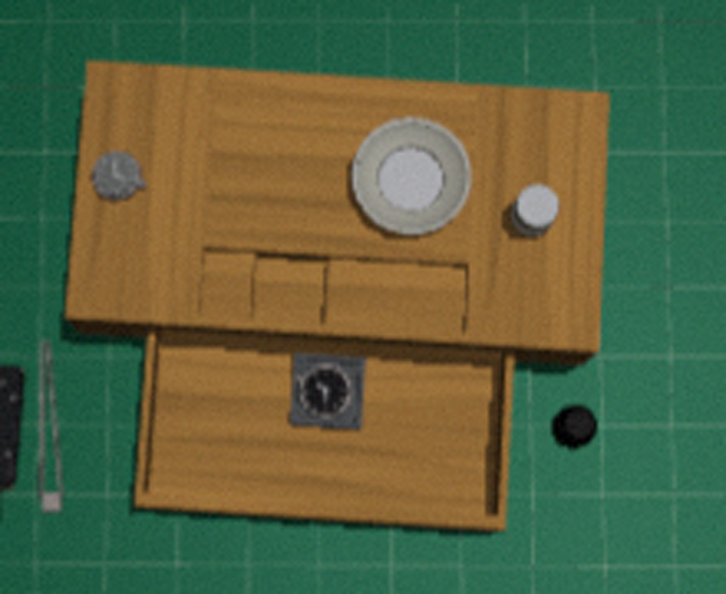

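The drawer is well out, with its front corners at (135,508) and (504,530). The watch is in its pocket at (325,391), and the bystanders haven't moved. I'll check the opening against 135 mm and hand in.

```bash
python3 - <<'E'
from h import *
c=env.camera_info("top")
q=lambda u,v:((u+.5)/3.3-.5+195,(v+.5)/3.3-.5+105)
ok=[]
for px in [(504,530),(135,508)]:
    l=1e3*((onz(c,q(*px),.049)-p[:2])@rot(p[2])); print(np.round(l,1)); ok.append(l[0]<-231)
if all(ok): print(env.close_job())
E
```

```text
[-235.  -139.2]
[-236.2  140.6]
the job is handed in; nothing more can be done
None
```

The drawer is out to its stop (about 135 mm by the top camera), the watch is in its pocket, the other things on the box and bench look unmoved, and the job was handed in at about 14 s with the arm clear.

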